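# Build the bean-grading screen nest on the shaker

### The arm

A 6-joint arm with a two-finger parallel gripper is mounted at the origin on the work surface. World frame = base frame: x ahead of the robot, y to its left, z up, the work surface at z = 0. Lengths are in m, angles in rad, forces in N, time in s.
With the tool pointing down it reaches from about 0.3 to 0.775 m from the base axis. Payload 14.6 kg.
Tool frame: the origin (TCP) lies midway between the tips of the shut fingers; the grasp point (between the pads) lies 19 mm behind it (manip.grasp_offset is the distance from the TCP to the grasp point, in m); x points along the fingers, y is the direction in which the jaws open and shut, and the axes are right-handed (so a half turn about x gives the same grasp; the last joint's range is limited). The gripper opens to 85 mm and grips with 20 to 120 N. Pads are 22 mm wide; open, the fingers measure 114 mm over their backs; the gripper's body (76 mm by 85 mm) begins 54 mm behind the grasp point. The pads swing forward as they close: fully open they stand 13 mm farther back than shut.
Start: joints at [1.129, 0.3, 1.521, -0, 1.321, -0.067], TCP at [0.201, 0.512, 0.196] pointing down, gripper open.
Joint ranges: [-3.03, 3.03], [-0.79, 2.21], [0.23, 2.52], [-1.04, 4.18], [0, 3.07], [-2.55, 2.55]. Speed limits (rad/s): [2.22, 2.22, 2.57, 3.14, 3.14, 3.14].

### API

Orientations are given as a unit quaternion [x, y, z, w].
In Python, from plant import manip, optics gives the robot as it stands. Calls block until the motion is done:
- manip.move_to(position, orientation): joint-space move of the TCP to a pose.
- manip.move_linear(position, attitude=None, rate=0.15, max_force=None): straight line of the TCP; attitude=None keeps the orientation; rate is the mean speed in m/s. With max_force (N) it stops when the force on the tool has changed by that much, and returns True; else False.
- manip.goto_joints(angles): joint-space move.
- manip.gripper_open() and manip.close_gripper(grasp_force=None): open the fingers fully, or close them until they stop; grasp_force is the grip in N (None keeps the last).
- manip.hold(seconds).
- manip.solve_ik(position, orientation): joint angles nearest the present ones, or None.
- manip.read_state(): the state.
- optics.capture(name): name is "side" or "top" or "wrist"; returns (picture, depth): 384x512x3 uint8, red, green, blue; 384x512 float32, m along the optical axis (not along the pixel's ray), 0 where there is no reading.
- optics.camera_params(name): a dict with "fov_y" (degrees; the focal length in pixels is half the picture's height over the tangent of half this angle, whatever the lens; pixels are square), "cx", "cy" (the principal point, pixels), "D" ([k1, k2, p1, p2, k3] as OpenCV has them; the pictures are not rectified), "rvec" (rotation vector, rad) and "tvec" (3), from world to camera coordinates, as OpenCV has them; the wrist camera has in their place "tool_from_camera" (4x4, takes a point from camera to tool coordinates, whose origin is the TCP and whose axes are the tool frame's). Camera axes: x right, y down, z forward; pixel columns grow to the right and rows downward; lengths in m; the calibration is good to about 2 mm. A picture is of the moment at which its call begins: read the wrist's pose just before it. camera_params takes no time and is no camera call.
A pose or a line that the arm cannot do raises manip.Unreachable and nothing moves.
- manip.hand_in(): hands the job in, once; it reports no verdict.
The state is a dict: "time": time; "joint_positions": joint angles; "joint_velocities": joint speeds; "joint_efforts": joint torques, N m; "ee_pos": TCP position; "eef_rot": TCP orientation; "ft_force": force on the tool from outside, world axes, zero at the start; "torque": the same for the moment, N m; "grip_width": opening from 0.0 (shut) to 1.0 (fully open).
Only numpy, scipy, OpenCV 4.12 (cv2) and the standard library are available. Lean on these libraries where they do the work, as an engineer would, in place of code of your own. Each camera call takes 0.05 s, during which the arm holds its last target. There are 200 camera calls.

### The job

Get the shaker ready for grading a green coffee sample: set the receiver pan (plain closed floor) in the shaker's round collar, then the shallow fine-holed screen on the pan, then the tall coarse-holed screen on that, and finish with the knobbed lid, one part at a time in that order, each nested fully home and level. Leave the wide slotted screen and the closed tin where they are, and let go of everything at the end.

Things in the scene. Friction and masses are not known exactly. Their poses are not given: they have to be found in the camera images.
- shaker: The sieve shaker, fixed to the table: a grey square block 150 x 150 mm, its deck 38 mm above the table, with a round steel collar upright in the middle of the deck. The collar is 66 mm across outside, 60 mm inside, its rim 60 mm above the table, the recess 14 mm deep; the pan's foot drops into it. Origin: centre of the block's underside, on the table, straight below the middle of the collar; z up.
- board: Flat wooden board, 250 x 150 x 12 mm, fixed to the table; the two screens of the set stand on it, side by side along its length. Origin: centre of its underside; x along its length.
- pan: Receiver pan: round open aluminium cup with a plain closed floor, 44 mm high over all, 66 mm outside, wall 3 mm, inner floor 11 mm above the origin, 130 g. 66 mm wide body on a solid tapered foot 8 mm high (46 mm wide below, 56 above), which drops into the mouth below until the shoulder rests on the rim. Origin: centre of the foot's underside; z: its axis, up. Its pose when home: origin 52 mm above the shaker's.
- fine: Fine screen: the shallow round aluminium screen, many tiny (3 mm) dark holes in its floor, 34 mm high over all, 66 mm outside, wall 3 mm, floor 11 mm above the origin, 110 g. 66 mm wide body on a solid tapered foot 8 mm high (46 mm wide below, 56 above), which drops into the mouth below until the shoulder rests on the rim. Origin: centre of the foot's underside; z: its axis, up. When home its origin is 36 mm above the pan's.
- coarse: Coarse screen: the tall round aluminium screen, few large (8 mm) round dark holes in its floor, 54 mm high over all, 66 mm outside, wall 3 mm, floor 11 mm above the origin, 150 g. 66 mm wide body on a solid tapered foot 8 mm high (46 mm wide below, 56 above), which drops into the mouth below until the shoulder rests on the rim. Origin: centre of the foot's underside; z: its axis, up. When home its origin is 26 mm above the fine screen's.
- lid: Lid: aluminium disc 66 mm across, its top face 13 mm above the origin, with an upright black cylindrical knob 24 mm across and 31 mm tall on its middle (knob top 44 mm above the origin), 110 g. 66 mm wide body on a solid tapered foot 8 mm high (46 mm wide below, 56 above), which drops into the mouth below until the shoulder rests on the rim. Origin: centre of the foot's underside; z: its axis, up. When home its origin is 46 mm above the coarse screen's.
- slotted: Odd screen of another set, to be left alone: wider, 96 mm across, 30 mm high, with long dark slots in its floor, no foot. Loose. Origin: centre of its underside.
- tin: Closed plain steel sample tin, 68 mm across, 75 mm high, to be left alone. Loose. Origin: centre of its underside.

How it is judged:
On the way, in this order (a step that is already met when the one before it is completed fails the run):
1. the receiver pan is nested fully home in the shaker's collar (horizontal distance between pan and shaker below 0.007 m and z of pan in the frame of shaker between 0.049 and 0.055 m and angle between pan's own z axis and vertical below 0.06 rad), for 0.2 s.
2. the fine screen is nested fully home on the pan (horizontal distance between fine and pan below 0.007 m and z of fine in the frame of pan between 0.033 and 0.039 m and angle between fine's own z axis and vertical below 0.06 rad), for 0.2 s.
3. the coarse screen is nested fully home on the fine screen (horizontal distance between coarse and fine below 0.007 m and z of coarse in the frame of fine between 0.023 and 0.029 m and angle between coarse's own z axis and vertical below 0.06 rad), for 0.2 s.
4. the lid is nested fully home on the coarse screen (horizontal distance between lid and coarse below 0.007 m and z of lid in the frame of coarse between 0.043 and 0.049 m and angle between lid's own z axis and vertical below 0.06 rad), for 0.2 s.
At the end, for the whole second after the job is handed in: Pan in the collar, fine screen on it, coarse screen on that, lid on top: each within 7 mm of the axis of what is below, 3 mm of home height, 0.06 rad of level, at rest and released; slotted screen and tin within 20 mm of their starts (all of step 1 and all of step 2 and all of step 3 and all of step 4 and linear speed of each of pan, fine, coarse, lid below 0.02 m/s and contact force between each of pan, fine, coarse, lid and the fingers below 0.1 N and distance of each of slotted, tin from where it was at the start of the episode below 0.02 m); the robot touches nothing.
It fails at once if the slotted screen is moved by more than 20 mm or tipped (distance of slotted from where it was at the start of the episode above 0.02 m or angle between slotted's own z axis and vertical above 0.3 rad).
It fails at once if the tin is moved by more than 20 mm or tipped (distance of tin from where it was at the start of the episode above 0.02 m or angle between tin's own z axis and vertical above 0.3 rad).
It also fails if it takes over 120 s, if anything falls off the work surface, if the arm or the gripper's body presses on something with over 40 N, if the wrist force passes 120 N, or if a joint passes its speed limit or range.

## Working session

There is one attempt and no reset: what is moved stays moved. The work goes in short steps, each a Python script; the robot and the scene stay as the last script left them, time stands still between calls to the robot, and variables do not carry over. Pictures are saved under pics/ and viewed, about 12 in all and at most 16, crops included, and the job is handed in when it is done.

```bash
ls; mkdir -p pics; python3 - <<'E'
from plant import manip, optics
import cv2, numpy as np
for n in("top","side"):
    p,d=optics.capture(n); cv2.imwrite(f"pics/{n}0.png",p[...,::-1]); np.save(f"pics/{n}0.npy",d)
    print(n,optics.camera_params(n), (d>0).mean())
print(optics.camera_params("wrist")); print(manip.read_state(), manip.grasp_offset)
E
```

```text
pics
top {'fov_y': 50.25650899584219, 'cx': 261.53305195737516, 'cy': 194.14526266565125, 'D': array([-0.08762575,  0.        ,  0.        ,  0.        ,  0.        ]), 'rvec': array([ 2.15011573, -2.14831085,  0.18790201]), 'tvec': array([7.51516281e-04, 5.58800242e-01, 8.05491559e-01])} 0.9959462483723959
side {'fov_y': 45.02910108154448, 'cx': 254.68076429696399, 'cy': 188.11598712861115, 'D': array([-0.09388838,  0.        ,  0.        ,  0.        ,  0.        ]), 'rvec': array([ 2.12916771, -0.82686396,  0.42729226]), 'tvec': array([-0.39149535,  0.24279523,  0.88888117])} 0.995819091796875
{'fov_y': 69.07257086923266, 'cx': 256.48321534801573, 'cy': 194.66633262425182, 'D': array([-0.01938614,  0.        ,  0.        ,  0.        ,  0.        ]), 'tool_from_camera': array([[-1.95704138e-04, -3.15484787e-01,  9.48930614e-01,
        -1.79492879e-01],
       [ 9.99999882e-01, -4.82619143e-04,  4.57832390e-05,
         3.38301952e-04],
       [ 4.43528164e-04,  9.48930512e-01,  3.15484845e-01,
        -8.23298369e-02],
       [ 0.00000000e+00,  0.00000000e+00,  0.00000000e+00,
         1.00000000e+00]])}
{'time': 0.1, 'joint_positions': array([ 1.12939027e+00,  3.00407297e-01,  1.52153146e+00,  3.15764330e-06,
        1.32068106e+00, -6.65935483e-02]), 'joint_velocities': array([ 0.00118045, -0.00168507, -0.00169265, -0.0008342 , -0.00216762,
       -0.00069533]), 'joint_efforts': array([ 2.46113021e-03, -5.44370234e+01, -3.62372768e+01,  3.05035144e-05,
        2.86283816e-03, -7.25569237e-06]), 'ee_pos': array([0.20124719, 0.51159449, 0.19517732]), 'eef_rot': array([ 0.13139093,  0.69481805, -0.13209339,  0.69463345]), 'ft_force': array([ 0.03326224, -0.44435396, -0.34177924]), 'torque': array([ 0.00306453,  0.01605625, -0.04617841]), 'grip_width': 0.9986417886164238} 0.0187
```

View pics/top0.png

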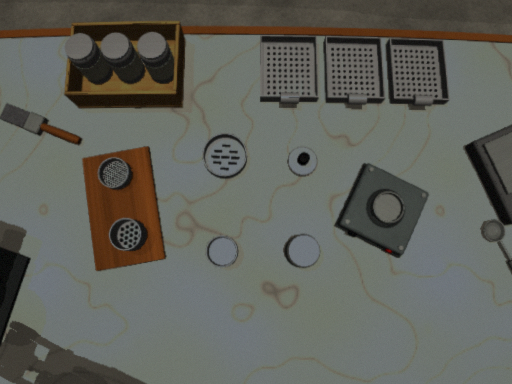

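View pics/side0.png

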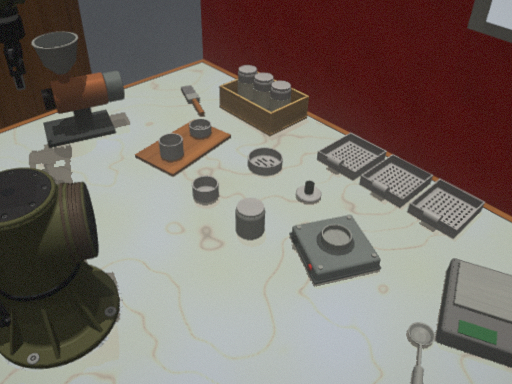

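```bash
cat > h.py <<'E'
import cv2, numpy as np
from plant import manip, optics
from scipy.optimize import least_squares
def cam(n):
    c=optics.camera_params(n); f=192/np.tan(np.radians(c["fov_y"]/2))
    K=np.array([[f,0,c["cx"]],[0,f,c["cy"]],[0,0,1]])
    if "rvec" in c:
        R=cv2.Rodrigues(c["rvec"])[0]; return K,c["D"],R.T,-R.T@c["tvec"]
    return K,c["D"],c["tool_from_camera"]
def cloud(n,d,tool=None):
    c=cam(n); K,D=c[:2]
    if tool is None: R,t=c[2:]
    else: T=tool@c[2]; R,t=T[:3,:3],T[:3,3]
    v,u=np.mgrid[:384,:512]
    r=cv2.undistortPoints(np.stack([u,v],-1).reshape(-1,1,2).astype(float),K,D).reshape(384,512,2)
    P=np.dstack([r,np.ones((384,512))])*d[...,None]
    return P@R.T+t
def circ(p,r=None):
    # robust circle fit
    f=lambda x:np.hypot(p[:,0]-x[0],p[:,1]-x[1])-(x[2] if r is None else r)
    s=least_squares(f,[*np.median(p[:,:2],0),.033],loss="soft_l1",f_scale=.001)
    return s.x
E
python3 - <<'E'
from h import *
O=dict(pan=(222,250,.044),fine=(115,173,.046),coarse=(127,235,.066),lid=(302,160,.013),knob=(302,158,.044),tin=(302,250,.075),slot=(225,156,.03),collar=(387,207,.060))
C={n:cloud(n,np.load(f"pics/{n}0.npy")) for n in("top","side")}
for k,(u,v,z) in O.items():
    P=C["top"][v-35:v+36,u-35:u+36].reshape(-1,3)
    c=np.median(C["top"][v-3:v+4,u-3:u+4].reshape(-1,3),0)
    for n in C:
        P=C[n].reshape(-1,3); P=P[np.hypot(*(P[:,:2]-c[:2]).T)<.055]
        Q=P[abs(P[:,2]-z)<.004]
        print(k,n,len(Q),"c",c.round(3),"maxz",np.percentile(P[:,2],99).round(4),"circ",circ(Q).round(4),"midrange",((Q.min(0)+Q.max(0))/2).round(4)[:2], np.ptp(Q,0).round(3)) if len(Q)>8 else print(k,n,len(Q),c,P[:,2].max() if len(P) else 0)
# board & shaker deck
for n in C:
  P=C[n].reshape(-1,3)
  for nm,c,z in(("board",None,.012),("deck",None,.038)):
    pass
E
```

```text
pan top 138 c [0.444 0.084 0.01 ] maxz 0.0445 circ [0.4418 0.0836 0.0309] midrange [0.4419 0.0838] [0.061 0.065 0.007]
pan side 88 c [0.444 0.084 0.01 ] maxz 0.0429 circ [0.4406 0.0813 0.0314] midrange [0.4411 0.0815] [0.065 0.067 0.005]
fine top 146 c [0.607 0.317 0.022] maxz 0.0465 circ [0.6047 0.314  0.0314] midrange [0.6052 0.3138] [0.065 0.065 0.007]
fine side 51 c [0.607 0.317 0.022] maxz 0.0446 circ [0.6037 0.3128 0.0313] midrange [0.602  0.3114] [0.066 0.069 0.006]
coarse top 161 c [0.474 0.284 0.022] maxz 0.0663 circ [0.475  0.2755 0.0313] midrange [0.4754 0.2759] [0.066 0.064 0.006]
coarse side 73 c [0.474 0.284 0.022] maxz 0.0654 circ [0.4733 0.2738 0.0305] midrange [0.4736 0.2733] [0.063 0.066 0.005]
lid top 542 c [ 0.633 -0.084  0.042] maxz 0.0437 circ [ 0.6394 -0.0891  0.0252] midrange [ 0.6378 -0.0892] [0.063 0.064 0.008]
lid side 237 c [ 0.633 -0.084  0.042] maxz 0.0435 circ [ 0.6385 -0.0896  0.0252] midrange [ 0.6376 -0.0914] [0.065 0.064 0.008]
knob top 89 c [ 0.637 -0.084  0.042] maxz 0.0437 circ [ 0.6377 -0.0883  0.0081] midrange [ 0.637  -0.0887] [0.022 0.022 0.0
[... 188 characters left out ...]
0.4423 -0.0813  0.0214] midrange [ 0.4423 -0.0808] [0.057 0.061 0.007]
tin side 396 c [ 0.443 -0.078  0.074] maxz 0.0754 circ [ 0.4405 -0.0833  0.022 ] midrange [ 0.4415 -0.0821] [0.062 0.061 0.006]
slot top 201 c [0.65  0.081 0.003] maxz 0.0309 circ [0.6474 0.0812 0.0464] midrange [0.6476 0.0814] [0.096 0.095 0.007]
slot side 107 c [0.65  0.081 0.003] maxz 0.0297 circ [0.647  0.0789 0.0462] midrange [0.6463 0.0784] [0.101 0.101 0.006]
collar top 141 c [ 0.532 -0.261  0.045] maxz 0.0604 circ [ 0.531  -0.2591  0.0311] midrange [ 0.5306 -0.2585] [0.063 0.064 0.007]
collar side 137 c [ 0.532 -0.261  0.045] maxz 0.0611 circ [ 0.5314 -0.2613  0.0313] midrange [ 0.5315 -0.2619] [0.066 0.063 0.006]
```

```bash
cat >> h.py <<'E'
from scipy.spatial.transform import Rotation as Ro
def quat(psi):
    x=np.array([0,0,-1.]); y=np.array([np.cos(psi),np.sin(psi),0])
    return Ro.from_matrix(np.c_[x,y,np.cross(x,y)]).as_quat()
s0=[0.13139093,0.69481805,-0.13209339,0.69463345]
y0=Ro.from_quat(s0).as_matrix()[:,1]; PHI=np.arctan2(y0[1],y0[0])-1.129  # jaw angle relative to base joint
def q(xy): return quat(np.arctan2(xy[1],xy[0])+PHI)
def st(m=""):
    s=manip.read_state(); print(m,"t",round(s["time"],2),"p",s["ee_pos"].round(4),"w",round(s["grip_width"],3),"F",s["ft_force"].round(1)); return s
def pick(xy,z,force=40,zup=.30):
    manip.move_to([*xy,z+.10],q(xy)); manip.move_linear([*xy,z],rate=.12,max_force=20)
    st("at"); manip.close_gripper(force); st("grip"); manip.move_linear([*xy,zup],rate=.25); st("up")
def carry(xy,z): manip.move_to([*xy,z],q(xy)); st("over")
def place(xy,z,mf=12):
    print("contact",manip.move_linear([*xy,z],rate=.05,max_force=mf)); st("down")
def release(xy,zup=.36):
    manip.gripper_open(); manip.hold(.2); manip.move_linear([*xy,zup],rate=.25); st("released")
SH=np.array([.5312,-.2600])
def shot(n,tag):
    p,d=optics.capture(n); cv2.imwrite(f"pics/{tag}.png",p[...,::-1]); return p,d
def rim(n,d,xy,z,tol=.004):
    P=cloud(n,d).reshape(-1,3); P=P[np.hypot(*(P[:,:2]-xy).T)<.05]; Q=P[abs(P[:,2]-z)<tol]
    return (len(Q),circ(Q).round(4),np.median(Q[:,2]).round(4)) if len(Q)>8 else len(Q)
E
python3 - <<'E'
from h import *
print(PHI)
for xy,z in(((.4412,.0825),.3),((.604,.3135),.3),(SH,.36),((.637,-.089),.3)):
    print(manip.solve_ik([*xy,z],q(xy)))
pick((.4412,.0825),.005)
carry(SH,.20)
for n in("top","side"):
    p,d=shot(n,"held_"+n); print(n,rim(n,d,SH,.20-.005+.044,.006))
E
```

```text
0.06698307844378926
[ 1.03222365e-01  6.39288043e-03  1.61839826e+00 -4.44089210e-16
  1.51680152e+00 -1.48615965e-01]
[ 4.24954219e-01  5.73533220e-01  8.99718095e-01 -4.44089210e-16
  1.66834134e+00 -1.20791978e-01]
[-5.17103256e-01  3.39660872e-01  1.09717296e+00 -4.44089210e-16
  1.70475882e+00 -1.28907972e-01]
[-1.95753645e-01  4.72766090e-01  1.04800175e+00 -4.44089210e-16
  1.62082482e+00 -1.23917935e-01]
at t 2.9 p [0.4416 0.0826 0.0056] w 0.999 F [ 0.  -0.4 -0.1]
grip t 3.65 p [0.4375 0.0816 0.0068] w 0.007 F [-44.3 -12.9  66. ]
up t 4.98 p [0.4409 0.0825 0.2988] w 0.001 F [-1.3 -0.1  0.8]
over t 6.36 p [ 0.5316 -0.259   0.2005] w 0.001 F [0.7 0.8 0.6]
top (18, array([ 0.5294, -0.2638,  0.016 ]), np.float64(0.2424))
side (35, array([ 0.5329, -0.2596,  0.0128]), np.float64(0.2429))
```

View pics/held_side.png

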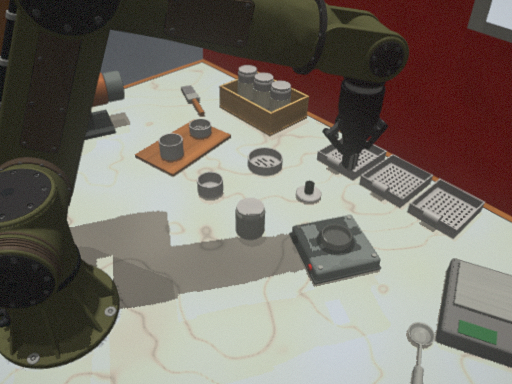

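```bash
python3 - <<'E'
from h import *
manip.gripper_open(); manip.move_to([.42,.083,.22],q((.42,.083))); st()
p,d=shot("side","s2")
for n in("top","side"):
    p,d=shot(n,n+"2"); print(rim(n,d,np.array((.441,.083)),.044)); 
p,d=shot("wrist","w2")
E
python3 -c "
import cv2,numpy as np
cv2.imwrite('pics/c2.png',np.hstack([cv2.imread('pics/w2.png')[::1,::1],cv2.resize(cv2.imread('pics/side2.png')[60:260,140:340],(288,288)).repeat(1,0)[:288].__array__() if 0 else cv2.resize(cv2.imread('pics/side2.png')[60:252,120:264],(288,384))]))"
```

```text
t 8.59 p [0.4204 0.0825 0.22  ] w 1.001 F [-0.4 -0.2 -0.2]
0
(67, array([0.4599, 0.0865, 0.0311]), np.float64(0.0417))
```

View pics/c2.png

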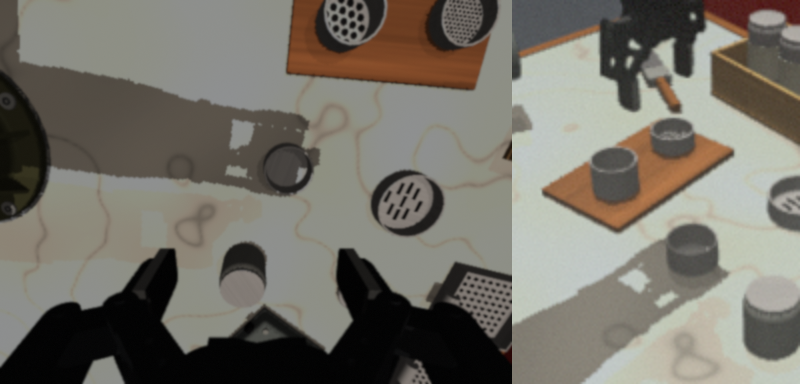

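```bash
python3 - <<'E'
from h import *
def ana(tag):
    s=st(tag); T=np.eye(4); T[:3,:3]=Ro.from_quat(s["eef_rot"]).as_matrix(); T[:3,3]=s["ee_pos"]; print(T[:3,:3].round(3).tolist())
    for n in("wrist","side"):
        p,d=shot(n,tag+n); np.save(f"pics/{tag}{n}.npy",d)
        W=cloud(n,d,T if n=="wrist" else None).reshape(-1,3)[d.ravel()>0]
        L=(W-T[:3,3])@T[:3,:3]
        F=L[(abs(L[:,1])<.07)&(abs(L[:,2])<.03)&(L[:,0]>-.06)&(L[:,0]<.02)]
        for sgn in(1,-1):
            G=F[F[:,1]*sgn>0]
            for a in np.arange(-.06,.02,.008):
                H=G[(G[:,0]>=a)&(G[:,0]<a+.008)]
                if len(H)>3: print(n,sgn,"x",a.round(3),len(H),"y",H[:,1].min().round(4),H[:,1].max().round(4),"z",H[:,2].min().round(3),H[:,2].max().round(3))
        print(n,"pan",[(len(Q),circ(Q).round(4)) for Q in [W[(abs(W[:,2]-.043)<.004)&(np.hypot(W[:,0]-.45,W[:,1]-.085)<.05)]] if len(Q)>9])
ana("open")
E
```

```text
open t 8.79 p [0.4203 0.0825 0.2198] w 1.005 F [-0.4  0.3  0.2]
[[-0.0, 0.966, 0.258], [-0.0, 0.258, -0.966], [-1.0, -0.0, -0.0]]
wrist 1 x -0.06 307 y 0.0416 0.0545 z -0.013 0.01
wrist 1 x -0.052 39 y 0.0419 0.0425 z -0.01 0.008
wrist -1 x -0.06 308 y -0.0561 -0.0431 z -0.013 0.01
wrist -1 x -0.052 40 y -0.0439 -0.0433 z -0.01 0.01
wrist pan [(423, array([0.4601, 0.0902, 0.0311]))]
side 1 x -0.06 31 y 0.0414 0.049 z -0.013 0.012
side 1 x -0.052 12 y 0.0406 0.0491 z -0.01 0.009
side -1 x -0.06 27 y -0.057 -0.0417 z -0.007 0.013
side -1 x -0.052 11 y -0.0503 -0.0437 z -0.007 0.012
side pan [(104, array([0.4602, 0.0863, 0.0314]))]
```

```bash
python3 - <<'E'
from h import *
manip.close_gripper(20)
s=st("shut"); T=np.eye(4); T[:3,:3]=Ro.from_quat(s["eef_rot"]).as_matrix(); T[:3,3]=s["ee_pos"]
for n in("wrist","side"):
    p,d=shot(n,"shut"+n)
    W=cloud(n,d,T if n=="wrist" else None).reshape(-1,3)[d.ravel()>0]; L=(W-T[:3,3])@T[:3,:3]
    F=L[(abs(L[:,1])<.03)&(abs(L[:,2])<.03)&(L[:,0]>-.06)&(L[:,0]<.03)]
    for a in np.arange(-.06,.03,.006):
        H=F[(F[:,0]>=a)&(F[:,0]<a+.006)]
        if len(H)>3: print(n,"x",a.round(3),len(H),"y",H[:,1].min().round(4),H[:,1].max().round(4),"z",H[:,2].min().round(3),H[:,2].max().round(3))
manip.gripper_open()
E
python3 -c "
import cv2,numpy as np
cv2.imwrite('pics/c3.png',np.hstack([cv2.imread('pics/shutwrist.png')[180:384,80:440],cv2.resize(cv2.imread('pics/shutside.png')[0:200,100:300],(204,204)),cv2.resize(cv2.imread('pics/openside.png')[0:200,100:300],(204,204))]))"
```

```text
shut t 9.66 p [0.42  0.083 0.22 ] w -0.001 F [-0.  -0.5  0.3]
wrist x -0.06 318 y -0.0143 0.0129 z -0.013 -0.007
wrist x -0.054 304 y -0.0143 0.0129 z -0.013 -0.007
wrist x -0.048 212 y -0.0132 0.0119 z -0.013 -0.007
wrist x -0.042 39 y -0.007 0.0057 z -0.012 -0.011
side x -0.06 29 y -0.0152 0.0109 z -0.008 0.013
side x -0.054 29 y -0.0167 0.0133 z -0.002 0.012
side x -0.048 28 y -0.0154 0.012 z -0.005 0.012
side x -0.042 18 y -0.0131 0.0032 z -0.005 0.011
```

View pics/c3.png

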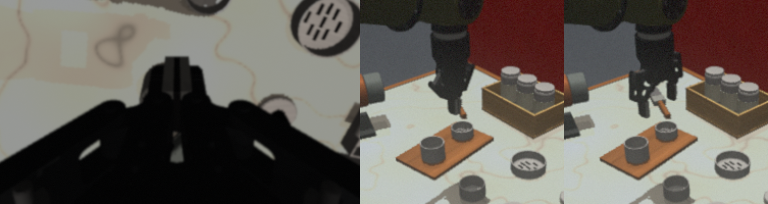

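```bash
python3 - <<'E'
from h import *
xy=(.4603,.0875)
pick(xy,-.033,force=40,zup=.15)
if manip.read_state()["grip_width"]>.5:
    manip.move_linear([*xy,.25],rate=.25); carry(SH,.12)
    for n in("top","side"):
        p,d=shot(n,"h2"+n); print(n,rim(n,d,SH,.12+.033+.044,.006))
E
```

```text
at t 12.2 p [ 0.4608  0.0876 -0.0322] w 0.998 F [ 1.   0.2 -0.9]
grip t 12.53 p [ 0.4609  0.0876 -0.0318] w 0.777 F [-3.5 -0.2 12.1]
up t 13.42 p [0.4596 0.0874 0.1487] w 0.774 F [-0.6 -0.1 -2.3]
over t 15.38 p [ 0.5317 -0.2591  0.1205] w 0.774 F [-0.1  1.3 -1.9]
top (110, array([ 0.53  , -0.2603,  0.0335]), np.float64(0.1947))
side (209, array([ 0.5309, -0.2585,  0.0335]), np.float64(0.1944))
```

View pics/h2side.png

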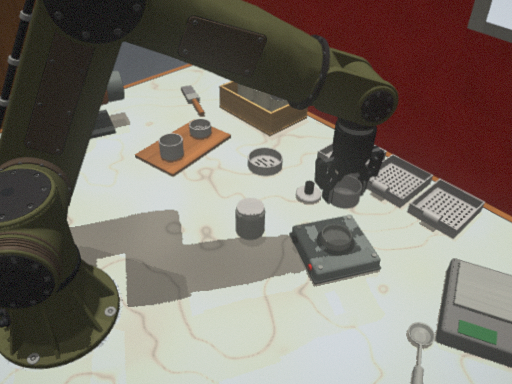

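```bash
python3 - <<'E'
from h import *
place(SH+[.0005,-.0006],.018)
release(SH,.20)
manip.move_to([.55,.05,.25],q((.55,.05)))
for n in("top","side"):
    p,d=shot(n,"p1"+n); print(n,rim(n,d,SH,.096,.004), rim(n,d,np.array((.604,.3135)),.046))
E
```

```text
contact True
down t 17.33 p [ 0.5317 -0.2606  0.0202] w 0.777 F [-2.6 -0.   6.6]
released t 18.74 p [ 0.5307 -0.2597  0.1984] w 1.002 F [ 0.5  0.9 -0.1]
top (160, array([ 0.5313, -0.2585,  0.0307]), np.float64(0.0949)) (148, array([0.6047, 0.3141, 0.0315]), np.float64(0.0445))
side (141, array([ 0.5309, -0.2613,  0.0311]), np.float64(0.0945)) (58, array([0.6034, 0.3121, 0.0315]), np.float64(0.0435))
```

```bash
python3 - <<'E'
from h import *
xy=(.6042,.3132)
pick(xy,-.022,force=40,zup=.10)
s=manip.read_state()
if s["grip_width"]>.5:
    manip.move_linear([*xy,.20],rate=.25); carry(SH,.14)
    for n in("top","side"):
        p,d=shot(n,"h3"+n); print(n,rim(n,d,SH,.14+.034+.034,.006))
E
```

```text
at t 22.24 p [ 0.6047  0.3134 -0.021 ] w 1.003 F [-0.   0.4  0.7]
grip t 22.57 p [ 0.6048  0.3135 -0.0205] w 0.771 F [-1.8 -1.2  6.3]
up t 23.22 p [0.6036 0.3129 0.0984] w 0.772 F [-0.2  0.1 -1.8]
over t 25.85 p [ 0.5317 -0.2593  0.1401] w 0.766 F [ 0.2  0.6 -0.4]
top (132, array([ 0.526 , -0.2666,  0.039 ]), np.float64(0.2049))
side (229, array([ 0.5292, -0.2565,  0.0362]), np.float64(0.2052))
```

```bash
cat >> h.py <<'E'
def rim2(n,d,xy,z,tol=.003):
    P=cloud(n,d).reshape(-1,3); Q=P[(np.hypot(*(P[:,:2]-xy).T)<.036)&(abs(P[:,2]-z)<tol)]; c=np.array(xy)
    for _ in range(8):
        I=Q[abs(np.hypot(*(Q[:,:2]-c).T)-.0315)<.004]; c=circ(I,.0315)[:2]
    return len(Q),len(I),c.round(4),np.median(I[:,2]).round(4)
E
python3 - <<'E'
from h import *
for n in("top","side"):
    p,d=shot(n,"h4"+n); print(n,rim2(n,d,SH,.2065))
E
```

```text
top (87, 87, array([ 0.5308, -0.2593]), np.float64(0.2054))
side (109, 104, array([ 0.5315, -0.2618]), np.float64(0.205))
```

View pics/h4side.png

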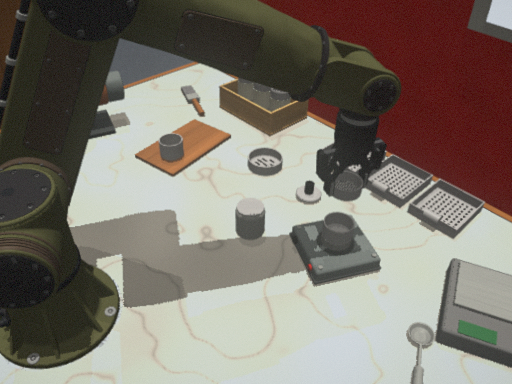

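The fine screen is held level over the pan, which is home in the collar. I'll place it next.

```bash
python3 - <<'E'
from h import *
place(SH,.053)
release(SH,.22)
manip.move_to([.5,.05,.25],q((.5,.05)))
xy=np.array((.474,.2748))
for n in("top","side"):
    p,d=shot(n,"p2"+n); print(n,rim2(n,d,SH,.121), rim2(n,d,xy,.065))
z=.012+.006-.034
pick(xy,z,force=40,zup=.10)
s=manip.read_state()
if s["grip_width"]>.5:
    manip.move_linear([*xy,.22],rate=.25); carry(SH,.18)
    for n in("top","side"):
        p,d=shot(n,"h5"+n); print(n,rim2(n,d,SH,.18+.028+.0535))
E
```

```text
contact True
down t 27.62 p [ 0.5312 -0.26    0.0555] w 0.769 F [-1.9  2.4  7.1]
released t 28.97 p [ 0.5307 -0.2597  0.2184] w 0.996 F [ 1.1 -0.5 -0.3]
top (179, 179, array([ 0.5305, -0.2588]), np.float64(0.1208)) (148, 148, array([0.4749, 0.2755]), np.float64(0.0649))
side (149, 146, array([ 0.5304, -0.261 ]), np.float64(0.1203)) (69, 66, array([0.4736, 0.2735]), np.float64(0.0644))
at t 32.33 p [ 0.4745  0.2749 -0.0153] w 1.002 F [0.1 0.2 0.4]
grip t 32.64 p [ 0.4745  0.2751 -0.0148] w 0.771 F [-2.8 -0.6  8.4]
up t 33.26 p [0.4734 0.2745 0.0989] w 0.776 F [-1.  -0.5 -2.1]
over t 35.84 p [ 0.5316 -0.2592  0.1801] w 0.773 F [-0.4  0.1 -1.4]
top (94, 93, array([ 0.5305, -0.2582]), np.float64(0.2598))
side (90, 89, array([ 0.5314, -0.2609]), np.float64(0.2596))
```

View pics/h5side.png

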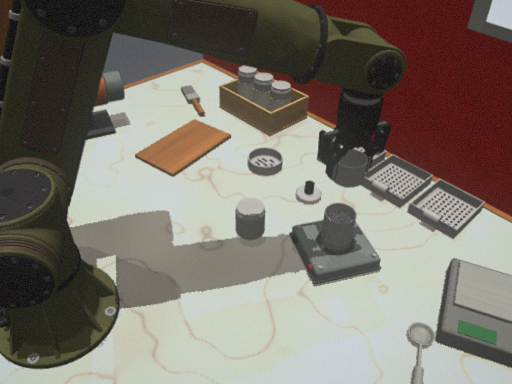

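```bash
python3 - <<'E'
from h import *
place(SH-[.0003,.0005],.085)
release(SH,.25)
manip.move_to([.5,.05,.27],q((.5,.05)))
for n in("top","side"):
    p,d=shot(n,"p3"+n); print(n,rim2(n,d,SH,.167))
xy=np.array((.6373,-.0890))
pick(xy,-.020,force=40,zup=.10)
s=manip.read_state()
if s["grip_width"]>.15:
    manip.move_linear([*xy,.25],rate=.25); carry(SH,.22)
    for n in("top","side"):
        p,d=shot(n,"h6"+n); print(n,rim2(n,d,SH,.22+.020+.0125))
E
```

```text
contact True
down t 37.67 p [ 0.531  -0.2605  0.0872] w 0.772 F [-1.7  1.1  6.1]
released t 39.02 p [ 0.5308 -0.2598  0.2484] w 1.0 F [-0.2 -0.3 -0.3]
top (203, 203, array([ 0.5303, -0.2598]), np.float64(0.1665))
side (150, 149, array([ 0.5299, -0.2621]), np.float64(0.166))
at t 42.35 p [ 0.6379 -0.0891 -0.019 ] w 0.995 F [-0.2  0.2  0.5]
grip t 42.94 p [ 0.6376 -0.0891 -0.0196] w 0.268 F [-0.2  0.8  2.6]
up t 43.58 p [ 0.6365 -0.0888  0.0982] w 0.265 F [ 0.2  0.1 -1.5]
over t 45.15 p [ 0.5318 -0.2592  0.2197] w 0.268 F [ 0.3 -0.5 -1.5]
top (506, 242, array([ 0.5306, -0.262 ]), np.float64(0.2513))
side (318, 130, array([ 0.5331, -0.2593]), np.float64(0.251))
```

View pics/h6side.png

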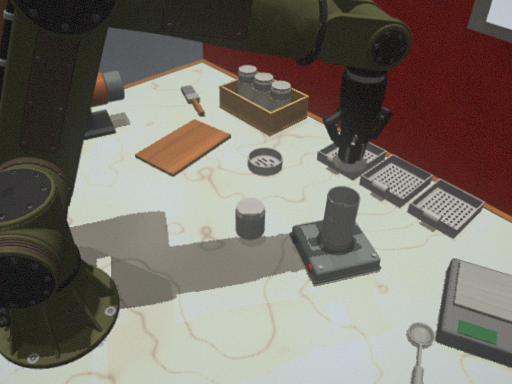

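```bash
python3 - <<'E'
from h import *
xy=SH-[.0008,.0006]
place(xy,.138)
release(xy,.28)
manip.move_to([.45,.05,.33],q((.45,.05)))
for n in("top","side"):
    p,d=shot(n,"f"+n); P=cloud(n,d).reshape(-1,3); P=P[np.hypot(*(P[:,:2]-SH).T)<.045]
    k=P[P[:,2]>.198]; t=P[abs(P[:,2]-.172)<.005]; t=t[np.hypot(*(t[:,:2]-SH).T)>.016]
    A=np.c_[t[:,:2]-SH,np.ones(len(t))]; print(n,"knob",((k.min(0)+k.max(0))/2).round(4),k[:,2].max().round(4),"disc plane",len(t),np.linalg.lstsq(A,t[:,2],rcond=None)[0].round(4),"mid",((t.min(0)+t.max(0))/2)[:2].round(4))
    print(rim(n,d,np.array((.6472,.080)),.03), rim(n,d,np.array((.4415,-.082)),.075))
    cv2.imwrite(f"pics/f{n}c.png",cv2.resize(p[...,::-1][120:300,180:430],(750,540)))
E
```

```text
contact True
down t 46.74 p [ 0.5305 -0.2607  0.1404] w 0.263 F [-1.  -0.1  6.2]
released t 48.29 p [ 0.53   -0.2604  0.2784] w 1.0 F [ 0.7 -0.5 -0.5]
top knob [ 0.529  -0.2596  0.2016] 0.2051 disc plane 708 [-0.0022 -0.0117  0.1718] mid [ 0.5301 -0.2603]
(141, array([0.6475, 0.0813, 0.0464]), np.float64(0.0288)) (534, array([ 0.4413, -0.0887,  0.0183]), np.float64(0.074))
side knob [ 0.5285 -0.2618  0.2013] 0.2046 disc plane 389 [0.0209 0.0143 0.1715] mid [ 0.5285 -0.2622]
(93, array([0.6469, 0.0792, 0.0461]), np.float64(0.028)) (394, array([ 0.4414, -0.0828,  0.0222]), np.float64(0.0734))
```

View pics/fsidec.png

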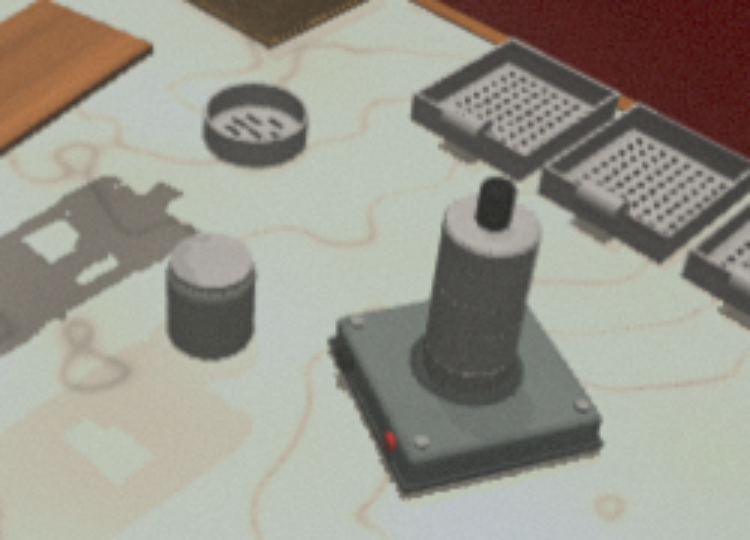

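The stack is complete and level, the tin and slotted screen haven't moved, and the arm is clear, so I'm handing in.

```bash
python3 -c "
from plant import manip
manip.hold(.3); print(manip.read_state()['time']); print(manip.hand_in())"
```

```text
49.925
the job is handed in; nothing more can be done
None
```

The job is handed in at about 50 s on the robot's clock. The pan, fine screen, coarse screen and lid are stacked in the shaker's collar in that order, and everything has been let go.

**What went wrong:** my first grasp of the pan failed and pushed it about 19 mm across the table. The cameras showed the fingertips about 38 mm behind the reported TCP when shut, and about 50 mm when open. I corrected the grasp heights, found the pan again, and the other grasps all held the first time.

**Last checks:**

| Check | Result |
|---|---|
| Rim heights after placing the pan, fine and coarse screens | Within about 1.5 mm of home height |
| Lid disc face | 171.5–172 mm measured, 173 mm expected |
| Knob top (highest depth point) | 204.6–205.1 mm measured, 204 mm expected |
| Centring | All parts within about 3 mm of the collar axis |
| Lid tilt | 0.012 rad (top camera) and 0.025 rad (side camera), limit 0.06 |
| Slotted screen | Within 0.5 mm of its start |
| Tin | Within 1 mm of its start by the side camera |

**Disagreements:**
- **Camera offset:** the top and side cameras differ by about 2 mm in y throughout, which matches the stated calibration.
- **Tin reading:** the final top-camera reading of the tin was 7 mm off in y. I think the arm was partly blocking the view; the side camera and its picture show the tin undisturbed.

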